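# Index the model table one hole

## Robot

A 6-joint arm with a two-finger parallel gripper is mounted at the origin on a cart in front of the work surface, level with it; the furniture and walls round the work are solid. World frame = base frame: x ahead of the robot, y to its left, z up, the work surface at z = 0. Lengths are in m, angles in rad, forces in N, time in s.
With the tool pointing down it reaches from about 0.3 to 0.95 m from the base axis. Payload 3.1 kg.
Tool frame: the origin (TCP) lies at the very end of the fingers, on their centre line; the grasp point (between the pads) lies behind it (ctrl.grip_depth is the z of the grasp point in the tool frame, in m); z points along the fingers, y is the line along which they close (so a half turn about z gives the same grasp; the last joint's range is limited). The gripper opens to 85 mm and grips with 20 to 120 N. Pads are 22 mm wide; open, the fingers measure 114 mm over their backs; the gripper's body (76 mm by 85 mm) begins 54 mm behind the grasp point. The pads swing forward as they close: fully open they stand 13 mm farther back than shut.
Start: joints at [-1.386, 0.308, 1.634, -0, 1.2, -0.07], TCP at [0.158, -0.605, 0.231] pointing down, gripper open.
Joint ranges: [-3.06, 3.06], [-0.79, 1.96], [0.05, 2.63], [-1.19, 4.34], [0.05, 2.64], [-2.94, 2.94]. Speed limits (rad/s): [2.79, 2.79, 3.14, 3.14, 3.14, 3.14].

## Interface

Orientations are given as a unit quaternion [w, x, y, z].
In Python, from workcell import get_state, imaging, job, spotter, ctrl gives the robot as it stands. The module is installed in compiled form; this text tells all that it offers.
- The arm moves only by the tool move_arm, never from a script. Its arguments are lists of equal length, an entry for each row: "translation": the shift along the tool's x, y, z in mm, a list of three; "rotation": the turn, a rotation vector about the tool's x, y, z in degrees, a list of three; "gripper": the opening, from 0 (shut) to 1 (fully open). In form: {"translation": [[dx, dy, dz], ...], "rotation": [[ax, ay, az], ...], "gripper": [gripper, ...]}. A call has 1 to 5 rows; each row shifts and turns the commanded pose from where the row before left it, along the tool's axes as they then stand; what a row does not reach is not made up. A row lasts 1/10 s, in which the tool goes at most 50 mm and 8.59 degrees, less where a joint would pass 70% of its speed; a pose out of reach is approached as far as the arm can. A call with a gripper value outside its range is refused whole. The fingers move at their own pace and stop on an object; "squeeze" is the grip in N (left out, the last holds). Time passes only in rows, so rows that do not move let the fingers close. It gives the time, the measured TCP pose, the force, the opening and the grip force at its end, in the units of the state.
- get_state(): the state, without advancing time (a new reading comes with each control period).
- imaging.read_camera(name): name is "side" or "top" or "wrist"; returns (picture, depth): 400x640x3 uint8, red, green, blue; 400x640 float32, m along the optical axis (not along the pixel's ray), 0 where there is no reading.
- imaging.get_calibration(name): a dict with "fx", "fy", "cx", "cy" (pixels), "R" (3x3) and "t" (3): a world point X has camera coordinates R X + t. Camera axes: x right, y down, z forward; pixel columns grow to the right and rows downward; lengths in m; the calibration is good to about 2 mm. The wrist camera is an equidistant fisheye: a pixel r from the principal point sees the ray r / f radians off the axis. A picture is of the moment at which its call begins: read the wrist's pose just before it. get_calibration takes no time and is no camera call; for the wrist camera it gives the pose at the moment of the call.
- job.sign_off(): hands the job in; it is judged then, once.
Trained networks look in the newest picture that a camera, given by its name, has taken for a name from the list of things; names that differ only in an ending like _2 or _b are one class to them, and where a whole thing is asked for, a point or a joint stands for the part that bears it (a point fixed in the world has none). Each returns a list of dicts, best first, with "score" (0 to 1); they miss things now and then, are a little off and sometimes report something else, mostly with a low value. They report only what shows in the picture. A call takes as long as a camera call.
- spotter.look_for(label, camera): "xyz" ([x, y, z] in m, in world coordinates, good to about 4 mm: the middle of the surface that is visible of it).
- spotter.regions_of(label, camera): "mask" (400x640 bool, what is visible of it).
The state is a dict: "time_s": time; "joints": joint angles; "joint_vel": joint speeds; "effort": joint torques, N m; "position": TCP position; "orientation": TCP orientation; "ft_force": force on the tool from outside, world axes, zero at the start; "ft_torque": the same for the moment, N m; "opening": opening from 0.0 (shut) to 1.0 (fully open); "grip_force": force on a finger pad.
Only numpy, scipy, OpenCV 4.12 (cv2) and the standard library are available. Lean on these libraries where they do the work, as an engineer would, in place of code of your own. Each camera call takes 0.05 s, during which the arm holds its last target. There are 200 camera calls.

## Task

The rotary indexing table with the plaster dental model on it is locked by a spring plunger with an orange knob. With the fingertips press the knob down and, without gripping it, turn the table to the next hole, the one marked by the green disc on the foot (not the red one), then let the plunger spring fully up into that hole so that the table is locked there. Do not touch the plaster model, which must ride along in its place, leave everything else on the desk where it is, and finish clear of the table.

Things in the scene. Friction and masses are not known exactly. Their poses are not given: they have to be found in the camera images.
- indexer: Fixed base of the indexing table: dark round foot (radius 130 mm, 12 mm thick), blue drum, and a notched aluminium flange (outer radius 93 mm, z 30 to 38 mm). Origin on the vertical turning axis at desk height, z up; yaw varies. The flange has six slots ('holes') 60 degrees apart, each 14 mm wide; one lies along this body's -x axis, where the plunger stands at the start.
- index_table (a joint): Angle of the round steel table (radius 78 mm, top at z 50 mm) about the base's vertical axis, positive counter-clockwise from above; 0 at the start. Its arm, 34 mm wide, top at z 50 mm, reaches to radius 116 mm and carries the plunger. Next holes at +1.047 and -1.047 rad. Friction 0.05 N m: it stays where left. With the pin in a slot it has about 0.03 rad of play either way.
- table_top (a point): Centre of the table's top face, 50 mm above the desk, on the turning axis; turns with the table (its -x axis points to the plunger).
- plunger (a joint): How far the plunger is pressed down, in m: 0 = fully up (pin in the slot, table locked), 0.014 = end stop. From about 0.0085 down its pin is below the flange and the table turns freely. Spring: 3 N at the top of the stroke, 6.5 N at the stop. Released between holes the pin rides under the flange (reading about 0.008), and it springs up by itself when it comes under a slot.
- knob_top (a point): Centre of the flat top of the orange plunger knob (40 mm diameter, 10 mm high), 98 mm from the turning axis, 68 mm above the desk when up and 54 mm at the stop. It moves with the plunger and the table. Friction of a pressing fingertip is enough to drag the table round by it.
- green_marker: Green plastic disc (15 mm diameter, 8 mm high, origin at the centre of its underside) fixed on the foot at 121 mm from the turning axis, in the direction of the hole to which the table must be turned: 60 degrees to one side of the start hole (which side differs from start to start).
- red_marker: The same disc in red, at the hole 60 degrees to the other side: not to be used.
- model: Cream plaster dental arch model, 54 x 68 x 35 mm, 0.11 kg, loose on the middle of the table between four low brass rails (2 mm play). Origin at the centre of its underside, z up. Rides with the table; not to be touched.
- steel_bowl: Loose steel bowl, 95 mm wide, 47 mm high; bystander, origin at the centre of its underside.
- bottle: Loose amber bottle, 42 mm wide, 95 mm high; bystander, origin at the centre of its underside.
- flat_file: Loose flat file with a wooden handle, 179 mm long, lying on the desk; bystander.
- marker: Loose red pen, 121 mm long, lying at the near edge; bystander.
- wax_block: Loose pink wax block, 35 x 63 x 19 mm; bystander at the back.
- handpiece: Loose black and white handpiece, 163 mm long; bystander at the back.
- tweezers: Loose steel tweezers, 136 mm long; bystander at the back.
- probe: Loose probe with an orange handle, 194 mm long; bystander at the back left.

How it is judged:
On the way, in this order (a step that is already met when the one before it is completed fails the run):
1. the plunger is pressed down by the fingers while the table still stands at the start hole (value of joint plunger above 0.0085 m and contact force between the fingers and plunger above 0.5 N and value of joint index_table between -0.2 and 0.2 rad), for 0.05 s.
2. the table is turned out of the start hole towards the green disc ((value of joint index_table above 0.5 rad or value of joint index_table below -0.5 rad) and horizontal distance between knob_top and green_marker below 0.09 m), for 0.02 s.
At the end, for the whole second after the job is handed in: The table stands one hole on, at the green disc (1.047 rad from the start, within 0.07 rad), at rest, with the plunger sprung up in the slot (within 2 mm of fully up), and the plaster model sits upright in its place on the table (within 8 mm, not lifted) ((value of joint index_table between 0.977 and 1.117 rad or value of joint index_table between -1.117 and -0.977 rad) and horizontal distance between knob_top and green_marker below 0.04 m and value of joint plunger below 0.002 m and velocity of joint index_table between -0.05 and 0.05 rad/s and x of model in the frame of table_top between -0.008 and 0.008 m and y of model in the frame of table_top between -0.008 and 0.008 m and z of model in the frame of table_top below 0.004 m and angle between model's own z axis and vertical below 0.06 rad); the robot touches nothing.
It fails at once if the table was turned towards the red disc or beyond the green-marked hole (value of joint index_table above 1.45 rad or value of joint index_table below -1.45 rad or horizontal distance between knob_top and red_marker below 0.07 m).
It fails at once if the plaster model was touched by the robot (contact force between any of the arm, the fingers and model above 0.5 N).
It fails at once if the plaster model was lifted off the table (z of model in the frame of table_top above 0.012 m).
It fails at once if the knob was gripped or pressed with more than 35 N (contact force between the fingers and plunger above 35 N).
It fails at once if another thing on the desk was moved by more than 3 cm (distance of any of steel_bowl, bottle, flat_file, marker, wax_block, handpiece, tweezers, probe from where it was at the start of the episode above 0.03 m).
It also fails if it takes over 35 s, if anything falls off the work surface, if the arm or the gripper's body presses on something with over 40 N, if the wrist force passes 120 N, or if a joint passes its speed limit or range.

## Working session

There is one attempt and no reset: what is moved stays moved. The work goes in short steps, Python scripts to look and compute and a tool call to move; the robot and the scene stay as the last step left them, time stands still between calls to the robot, and variables do not carry over. Pictures are saved under pics/ and viewed, at most 10 in all, crops included, and the job is handed in when it is done.

Besides the shell and the picture viewer there is one more tool, called after ">>>" in YAML: its name, and indented under it one key for each argument. move_arm: Moves the arm, as the interface text tells. Its arguments: {"type":"object","properties":{"translation":{"type":"array","items":{"type":"array","items":{"type":"number"}}},"rotation":{"type":"array","items":{"type":"array","items":{"type":"number"}}},"gripper":{"type":"array","items":{"type":"number"}},"squeeze":{"type":"number"}},"required":["translation","rotation","gripper"]}

```bash
mkdir -p pics
python3 - <<'E'
from workcell import get_state, imaging, spotter
import cv2
p,d=imaging.read_camera("top"); cv2.imwrite("pics/top.png",p[:,:,::-1])
s=get_state(); print(s)
for n in ["knob_top","green_marker","red_marker","model","indexer","bottle","steel_bowl","flat_file","marker"]:
    print(n,[(r['score'],[round(float(v),4) for v in r['xyz']]) for r in spotter.look_for(n,"top")[:2]])
E
```

```text
{'time_s': 0.05, 'joints': array([-1.38570315e+00,  3.08951505e-01,  1.63517907e+00,  3.68956745e-05,
        1.19969597e+00, -6.96633810e-02]), 'joint_vel': array([ 0.00064218, -0.00173535, -0.00194793, -0.0003991 ,  0.00280088,
        0.00011594]), 'effort': array([ 3.88114668e-04, -4.16697264e+01, -2.77869737e+01, -1.34455357e-05,
        4.36824237e-03, -4.25258165e-06]), 'position': array([ 0.15736295, -0.60402781,  0.23008395]), 'orientation': array([-1.11607997e-03,  9.91898584e-01,  1.27027366e-01, -4.72728077e-05]), 'ft_force': array([-0.70731758, -0.18883919, -0.83887018]), 'ft_torque': array([ 0.007601  , -0.01270921,  0.0393225 ]), 'grip_force': 0.0, 'opening': 1.0008950282291615}
knob_top [(0.57, [0.5003, -0.0257, 0.0715])]
green_marker [(0.2, [0.6729, 0.1379, 0.0092])]
red_marker []
model [(0.91, [0.5649, -0.0993, 0.0723]), (0.35, [0.6106, 0.3419, 0.064])]
indexer [(0.91, [0.5634, -0.0932, 0.0321])]
bottle [(0.61, [0.615, 0.3437, 0.0655])]
steel_bowl [(0.93, [0.3904, 0.2445, 0.0097])]
flat_file [(0.71, [0.4388, 0.3429, 0.011]), (0.52, [0.7641, -0.1628, 0.004])]
marker [(0.61, [0.3275, -0.1487, 0.0106])]
```

View pics/top.png

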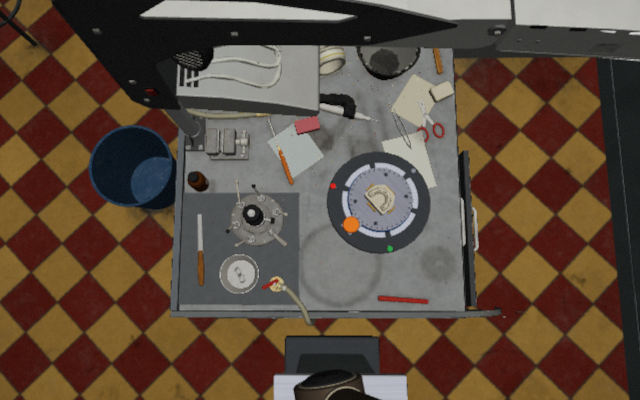

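```bash
cat > h.py <<'E'
import numpy as np, cv2
from workcell import imaging
def blob(hsv,lo,hi,roi=None):
    m=cv2.inRange(hsv,lo,hi)
    n,l,st,c=cv2.connectedComponentsWithStats(m)
    return [(st[i,4],c[i],l==i) for i in range(1,n) if st[i,4]>=6]
def ray_z(cal,u,v,z):
    r=cal['R'].T@np.array([(u-cal['cx'])/cal['fx'],(v-cal['cy'])/cal['fy'],1]); o=-cal['R'].T@cal['t']
    return o+r*(z-o[2])/r[2]
E
python3 - <<'E'
from h import *
from workcell import get_state
p,d=imaging.read_camera("side"); cv2.imwrite("pics/side.png",p[:,:,::-1])
p,d=imaging.read_camera("top"); cal=imaging.get_calibration("top"); print(-cal['R'].T@cal['t'])
h=cv2.cvtColor(p,cv2.COLOR_RGB2HSV)
for nm,lo,hi,z in [("green",(45,120,60),(75,255,255),.02),("red",(0,170,100),(4,255,255),.02),("orange",(8,180,150),(18,255,255),.068)]:
    for a,c,m in blob(h,lo,hi):
        if 320<c[0]<440 and 140<c[1]<260: print(nm,a,c,ray_z(cal,*c,z).round(4))
E
```

```text
[0.36106208 0.05354764 1.23590812]
green 32 [389.5 248.5] [ 0.4517 -0.124   0.02  ]
red 30 [332.5 185.5] [0.6093 0.0144 0.02  ]
orange 195 [350.53333333 224.21538462] [ 0.5057 -0.0263  0.068 ]
```

View pics/side.png

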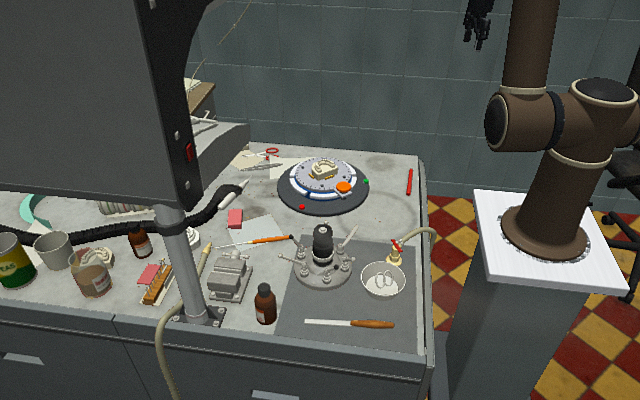

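>>> move_arm:
  translation:
    - [32,-31,0]
    - [32,-31,0]
    - [32,-31,0]
    - [32,-31,0]
    - [32,-31,0]
  rotation:
    - [0,0,0]
    - [0,0,0]
    - [0,0,0]
    - [0,0,0]
    - [0,0,0]
  gripper: [0,0,0,0,0]

```text
time_s: 1.1
position: [0.2739, -0.4131, 0.2315]
orientation: [0.0, 0.992, 0.127, 0.0]
ft_force: [0.7, -0.6, 0.0]
opening: 0.142
grip_force: 0.0
```

>>> move_arm:
  translation:
    - [32,-31,0]
    - [32,-31,0]
    - [32,-31,0]
    - [32,-31,0]
    - [32,-31,0]
  rotation:
    - [0,0,0]
    - [0,0,0]
    - [0,0,0]
    - [0,0,0]
    - [0,0,0]
  gripper: [0,0,0,0,0]

```text
time_s: 1.6
position: [0.3898, -0.2227, 0.2317]
orientation: [0.0, 0.992, 0.127, 0.001]
ft_force: [-0.7, -0.3, -0.6]
opening: 0.0
grip_force: 0.0
```

>>> move_arm:
  translation:
    - [32,-31,10]
    - [32,-31,20]
    - [32,-31,20]
    - [32,-31,20]
    - [32,-31,20]
  rotation:
    - [0,0,0]
    - [0,0,0]
    - [0,0,0]
    - [0,0,0]
    - [0,0,0]
  gripper: [0,0,0,0,0]

```text
time_s: 2.1
position: [0.5059, -0.0322, 0.141]
orientation: [0.0, 0.992, 0.127, 0.001]
ft_force: [0.1, -0.4, 0.1]
opening: 0.0
grip_force: 0.0
```

>>> move_arm:
  translation:
    - [0,0,0]
    - [0,0,0]
  rotation:
    - [0,0,0]
    - [0,0,0]
  gripper: [0,0]

```text
time_s: 2.3
position: [0.5045, -0.033, 0.1407]
orientation: [-0.0, 0.992, 0.128, -0.001]
ft_force: [0.0, -0.2, 0.8]
opening: -0.002
grip_force: 0.0
```

Run:
```python
from h import *
from workcell import get_state,ctrl
s=get_state(); print(s['time_s'],s['position'],s['orientation'],s['ft_force'],s['opening'],ctrl.grip_depth)
cal=imaging.get_calibration("wrist")
p,d=imaging.read_camera("wrist"); cv2.imwrite("pics/w1.png",p[:,:,::-1])
R=cal['R'];o=-R.T@cal['t']
h=cv2.cvtColor(p,cv2.COLOR_RGB2HSV)
for nm,lo,hi,z in [("green",(45,120,60),(75,255,255),.02),("red",(0,170,100),(4,255,255),.02),("orange",(8,180,150),(18,255,255),.068)]:
    for a,c,m in blob(h,lo,hi):
        if a<40: continue
        x=(c[0]-cal['cx'])/cal['fx'];y=(c[1]-cal['cy'])/cal['fy'];r=np.hypot(x,y)
        ray=R.T@np.array([x/r*np.sin(r),y/r*np.sin(r),np.cos(r)])
        print(nm,a,c,(o+ray*(z-o[2])/ray[2]).round(4))
```

```text
2.3 [ 0.50450497 -0.03303258  0.14067796] [-1.21725888e-05  9.91712637e-01  1.28472641e-01 -9.08607132e-04] [ 3.54405427e-04 -2.41560687e-01  7.68794003e-01] -0.0024878234121161386 -0.0187
green 122 [396.45081967 255.1147541 ] [ 0.4522 -0.1218  0.02  ]
red 180 [298.16111111  54.16111111] [0.6075 0.0154 0.02  ]
red 95 [106.17894737 273.33684211] [0.328  0.1947 0.02  ]
orange 1077 [310.37418756 200.1643454 ] [ 0.503  -0.0237  0.068 ]
```

View pics/w1.png

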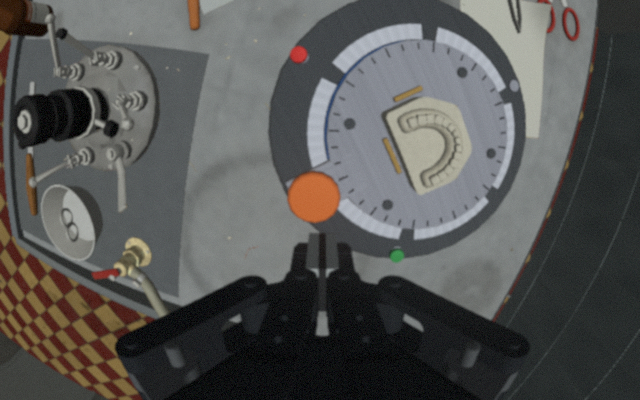

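>>> move_arm:
  translation:
    - [2.4,-7,20]
    - [0,0,25]
    - [0,0,23]
    - [0,0,0]
    - [0,0,0]
  rotation:
    - [0,0,0]
    - [0,0,0]
    - [0,0,0]
    - [0,0,0]
    - [0,0,0]
  gripper: [0,0,0,0,0]

```text
time_s: 2.85
position: [0.5054, -0.0278, 0.0741]
orientation: [0.0, 0.992, 0.126, 0.0]
ft_force: [0.5, -0.1, -0.3]
opening: 0.0
grip_force: 0.0
```

>>> move_arm:
  translation:
    - [0,0,4]
    - [0,0,4]
    - [0,0,4]
    - [0,0,2]
    - [0,0,0]
  rotation:
    - [0,0,0]
    - [0,0,0]
    - [0,0,0]
    - [0,0,0]
    - [0,0,0]
  gripper: [0,0,0,0,0]

```text
time_s: 3.35
position: [0.507, -0.027, 0.0601]
orientation: [0.001, 0.992, 0.127, 0.002]
ft_force: [1.3, -2.3, 4.6]
opening: 0.002
grip_force: 2.2
```

>>> move_arm:
  translation:
    - [0,0,2]
    - [0,0,2]
    - [0,0,0]
    - [0,0,0]
  rotation:
    - [0,0,0]
    - [0,0,0]
    - [0,0,0]
    - [0,0,0]
  gripper: [0,0,0,0]

```text
time_s: 3.75
position: [0.507, -0.0269, 0.056]
orientation: [0.001, 0.992, 0.127, 0.002]
ft_force: [2.2, -2.7, 4.5]
opening: -0.001
grip_force: 2.7
```

Run:
```python
from workcell import get_state
import numpy as np
s=get_state(); P=s['position'];print(P,s['ft_force'])
# arc about centre, rotating tool along; step 5 deg, tool-frame shift
c=np.array([.570,-.0995]); r=P[:2]-c; print(np.hypot(*r),np.degrees(np.arctan2(r[1],r[0])))
w,x,y,z=s['orientation']; yaw=np.degrees(2*np.arctan2(y,x)); print(yaw)
a=np.radians(yaw); n=np.radians(5)
rot=lambda t:np.array([[np.cos(t),-np.sin(t)],[np.sin(t),np.cos(t)]])
d=rot(n)@r-r; print("tool step mm", 1000*d@[np.cos(a),np.sin(a)],1000*d@[np.sin(a),-np.cos(a)])
```

```text
[ 0.50695208 -0.02691772  0.05597053] [ 2.20099277 -2.70591908  4.49962052]
0.09614170611589049 130.9789064643336
14.616140205039008
tool step mm -7.3454027563688395 4.048654346048337
```

>>> move_arm:
  translation:
    - [-7.35,4.05,0]
    - [-7.35,4.05,0]
    - [-7.35,4.05,0]
    - [0,0,0]
  rotation:
    - [0,0,-5]
    - [0,0,-5]
    - [0,0,-5]
    - [0,0,0]
  gripper: [0,0,0,0]

```text
time_s: 4.15
position: [0.4898, -0.046, 0.056]
orientation: [0.001, 0.967, 0.256, 0.001]
ft_force: [1.5, -1.5, 4.8]
opening: 0.002
grip_force: 2.7
```

Run:
```python
from h import *
from workcell import get_state
s=get_state(); P=s['position'];print(P,s['ft_force'])
r=P[:2]-[.570,-.0995]; print(np.hypot(*r),np.degrees(np.arctan2(r[1],r[0])))
p,d=imaging.read_camera("side"); cv2.imwrite("pics/s2.png",cv2.resize(p[120:240,250:410,::-1],None,fx=4,fy=4))
p,d=imaging.read_camera("wrist"); cv2.imwrite("pics/w2.png",p[:,:,::-1])
```

```text
[ 0.48976157 -0.04597523  0.05596477] [ 1.52036881 -1.48651518  4.82483234]
0.09645261308361298 146.29387488617104
```

View pics/s2.png

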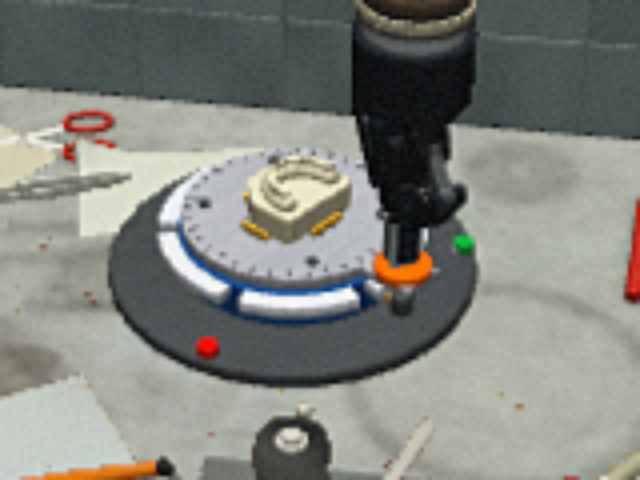

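View pics/w2.png

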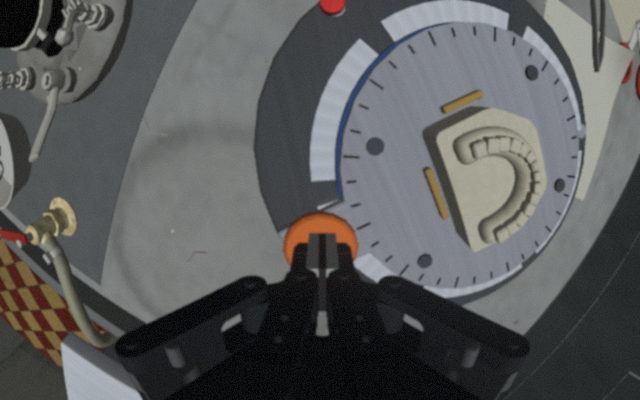

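>>> move_arm:
  translation:
    - [-7.35,4.05,0]
    - [-7.35,4.05,0]
    - [-7.35,4.05,0]
    - [-7.35,4.05,0]
    - [-7.35,4.05,0]
  rotation:
    - [0,0,-5]
    - [0,0,-5]
    - [0,0,-5]
    - [0,0,-5]
    - [0,0,-5]
  gripper: [0,0,0,0,0]

```text
time_s: 4.75
position: [0.4747, -0.0839, 0.0559]
orientation: [0.0, 0.888, 0.46, 0.001]
ft_force: [3.5, 0.4, 6.0]
opening: 0.002
grip_force: 2.8
```

>>> move_arm:
  translation:
    - [-7.35,4.05,0]
    - [-7.35,4.05,0]
    - [-7.35,4.05,0]
    - [-7.35,4.05,0]
    - [0,0,0]
  rotation:
    - [0,0,-5]
    - [0,0,-5]
    - [0,0,-5]
    - [0,0,-5]
    - [0,0,0]
  gripper: [0,0,0,0,0]

```text
time_s: 5.25
position: [0.4751, -0.1178, 0.0558]
orientation: [0.001, 0.795, 0.606, 0.001]
ft_force: [1.9, 0.0, 5.7]
opening: -0.0
grip_force: 2.8
```

Run:
```python
from h import *
from workcell import get_state
s=get_state(); P=s['position'];print(P,s['ft_force'])
r=P[:2]-[.570,-.0995]; print(np.hypot(*r),np.degrees(np.arctan2(r[1],r[0])))
p,d=imaging.read_camera("wrist"); cv2.imwrite("pics/w3.png",p[:,:,::-1])
```

```text
[ 0.4751487  -0.11783396  0.05583044] [1.86148782 0.00686847 5.65199435]
0.09660694801527972 -169.06011809718555
```

View pics/w3.png

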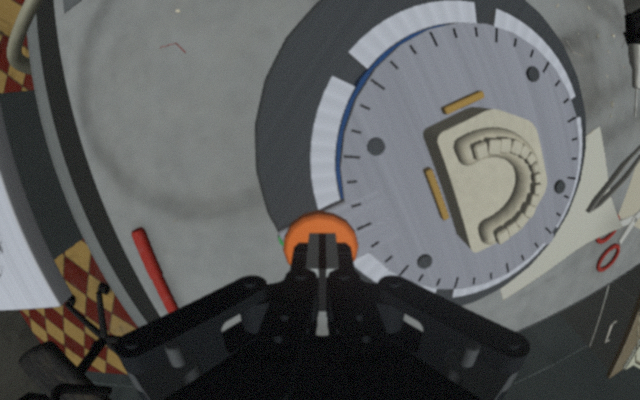

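The knob is still centred under the fingertips at (321,243). The slot by it lines up and the model is in place, so I'm lifting slowly.

>>> move_arm:
  translation:
    - [0,0,-2]
    - [0,0,-3]
    - [0,0,-4]
    - [0,0,-4]
    - [0,0,-4]
  rotation:
    - [0,0,0]
    - [0,0,0]
    - [0,0,0]
    - [0,0,0]
    - [0,0,0]
  gripper: [0,0,0,0,0]

```text
time_s: 5.8
position: [0.4718, -0.1166, 0.0715]
orientation: [-0.002, 0.795, 0.606, -0.001]
ft_force: [0.3, -0.1, 0.2]
opening: -0.0
grip_force: 0.0
```

>>> move_arm:
  translation:
    - [0,0,-10]
    - [0,0,-20]
    - [0,0,-20]
    - [0,0,-20]
    - [0,0,0]
  rotation:
    - [0,0,0]
    - [0,0,0]
    - [0,0,0]
    - [0,0,0]
    - [0,0,0]
  gripper: [0,0,0,0,0]

```text
time_s: 6.3
position: [0.4753, -0.1179, 0.1447]
orientation: [0.002, 0.795, 0.606, 0.001]
ft_force: [-0.1, 0.2, 1.1]
opening: -0.0
grip_force: 0.0
```

Run:
```python
from h import *
from workcell import get_state
s=get_state(); P=s['position'];print(P,s['ft_force'])
p,d=imaging.read_camera("side"); cv2.imwrite("pics/s4.png",cv2.resize(p[120:240,250:410,::-1],None,fx=4,fy=4))
cal=imaging.get_calibration("side")
h=cv2.cvtColor(p,cv2.COLOR_RGB2HSV)
for a,c,m in blob(h,(8,180,150),(18,255,255)):
    if 300<c[0]<420 and c[1]<215:
        vs,us=np.nonzero(m); z=d[m]; 
        pc=np.c_[(us-cal['cx'])/cal['fx'],(vs-cal['cy'])/cal['fy'],np.ones(len(us))]*z[:,None]
        w=(pc-cal['t'])@cal['R']; print(a,c,w.mean(0).round(4),np.percentile(w[:,2],[50,80,95]).round(4))
```

```text
[ 0.47530031 -0.11791973  0.14474996] [-0.10670808  0.22041922  1.06773559]
99 [358.4040404  167.16161616] [ 0.4727 -0.1116  0.0675] [0.0678 0.0689 0.0696]
```

View pics/s4.png

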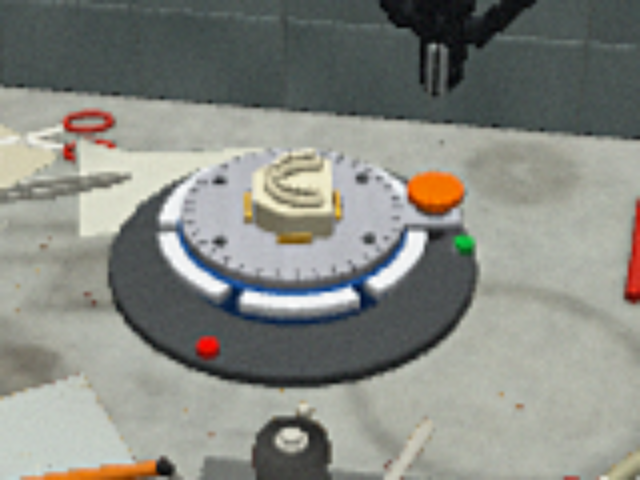

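The knob at crop (435,190) has sprung fully up (top at z ≈ 0.068), next to the green disc at (464,243). The model is in its place and the fingers are clear.

```bash
python3 -c "
from workcell import job
print(job.sign_off())"
```

```text
the job is handed in; nothing more can be done
None
```

I turned the table one hole on to the green disc, where the plunger has sprung fully up and locked it; the plaster model looks in place, the arm is clear, and the job is handed in (no verdict was returned).

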